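# Unlock the ice bucket and set its lid on the stand

## Task

Open the ice bucket on the drinks counter: first fold the outer half of the locking bar fully back over the inner half, then swing the folded pair towards the robot until it is well clear of the lid. Then lift the lid off by its knob and lower it gently, level and centred, onto the round wooden plate of the lid stand, letting go only once you feel it rest there; the plate's height is different every time and has to be found by looking or by touch. Do not disturb the bottle, the glass or the can.

Things in the scene. Friction and masses are not known exactly. Their poses are not given: they have to be found in the camera images.
- tub: round steel ice bucket, fixed to the counter, 172 mm across the rim, 110 mm high, wall 4 mm. Origin: centre of its underside, on the counter; z up. A hinge post (18 mm thick, 169 mm high) stands outside it at its own +y, 120 mm from its centre
- hinge_inner (a point): vertical hinge axis of the inner bar on top of the post, at the bar's underside. Inner bar: 120 mm between hinge axes, 16 mm wide with 22 mm round ends, 170 to 184 mm above the counter. It passes 14 mm above the knob's top, so lid and knob are blocked until it is away
- inner (a joint): angle of the inner aluminium bar (see hinge_inner). 0: it points from the post along the bucket's own -y, its end above the knob; it grows as the bar swings clockwise seen from above, towards the bucket's -x side (the robot's side); stop at 1.85 rad. Clear of the lid above 1.2 rad. Stays where left; needs about 0.25 N m to turn
- hinge_outer (a point): vertical hinge axis joining the outer bar to the inner bar's free end, at the outer bar's underside; moves with the inner bar. Outer bar: 110 mm from this axis to the centre of its free end, 16 mm wide with 22 mm round ends, 186 to 200 mm above the counter, so that it folds over the inner bar
- outer (a joint): angle of the outer aluminium bar. 0: in line with the inner bar, pointing away from the post; it grows as the bar swings counter-clockwise seen from above, by way of the bucket's +x side (away from the robot); folded fully back over the inner bar it stops at 3.05 rad. Stays where left; needs about 0.06 N m, so pushing it round leaves the inner bar still
- outer_tip (a point): centre of the outer bar's free round end, half-way up its thickness
- lid_knob (a point): centre of the black knob of the loose steel lid: knob 30 mm across, 22 mm high, on a 16 mm stem. It lies 45 mm above the lid's underside, 30 mm above the top of its flange, 11 mm below the knob's top; z is the lid's axis
- lid: the same lid, 0.25 to 0.5 kg; origin: centre of its flat underside, z up. Flange 180 mm across, 5 mm thick, lies on the bucket's rim; below it a plug 154 mm across, 10 mm deep, hangs in the mouth with about 4 mm play, its underside 100 mm above the counter. This underside comes to rest on the stand's plate
- stand: lid stand fixed to the counter: round steel base 140 mm across, stem, and a flat round wooden plate 120 mm across, 8 mm thick, centred over the base. Origin: centre of the base's underside. The plate's top is 55 to 115 mm above the counter, different every time and not reported; the stem is stiff and slips down only if pressed with over about 15 N
- bottle: amber bottle, loose, 62 mm across, 195 mm high, standing in front of the bucket where the unfolded bar would hit it if swung; origin: centre of its underside. Leave alone
- glass: drinking glass, loose, 72 mm across, 100 mm high; origin: centre of its underside. Leave alone
- can: aluminium can, loose, 66 mm across, 115 mm high; origin: centre of its underside. Leave alone
Things that resemble listed ones, but are neither listed nor needed, are in the scene too. Of the things like the lid, leave any that is pink, red or turquoise; of the rest the smaller one is meant.

How it is judged:
By the outcome, as a careful person would: the job done as asked, in the order asked, and still so for the second after the job is handed in, with the robot touching nothing.
It also fails if it takes over 62 s, if anything falls off the work surface, if the arm or the gripper's body presses on something with over 40 N, if the wrist force passes 120 N, or if a joint passes its speed limit or range.

## Robot

A 6-joint arm with a two-finger parallel gripper is mounted at the origin on the work surface. World frame = base frame: x ahead of the robot, y to its left, z up, the work surface at z = 0. Lengths are in m, angles in rad, forces in N, time in s.
With the tool pointing down it reaches from about 0.25 to 0.775 m from the base axis. Payload 8.9 kg.
Tool frame: the origin (TCP) lies midway between the tips of the shut fingers; the grasp point (between the pads) lies 19 mm behind it; z points along the fingers, y is the direction in which the jaws open and shut (so a half turn about z gives the same grasp; the last joint's range is limited). The gripper opens to 85 mm and grips with 20 to 120 N. Pads are 22 mm wide; open, the fingers measure 114 mm over their backs; the gripper's body (76 mm by 85 mm) begins 54 mm behind the grasp point. The pads swing forward as they close: fully open they stand 13 mm farther back than shut.
Start: joints at [-1.284, 0.291, -0.153, 1.127, 0, 1.431], TCP at [0.217, -0.478, 0.231] pointing down, gripper open.
Joint ranges: [-2.52, 2.52], [-0.91, 1.74], [-1.3, 1.37], [-1.96, 2.02], [-1.52, 1.47], [-3.14, 3.14]. Speed limits (rad/s): [2.22, 2.22, 2.79, 3.14, 3.14, 3.14].

## Interface

Orientations are given as a rotation vector (axis times angle).
In Python, from cell import sensors, snapshot, calibration, job gives the robot as it stands.
- The arm moves only by the tool step_arm, never from a script. Its arguments are lists of equal length, an entry for each row: "slide": the shift along the tool's x, y, z in units of 40 mm (1.0 is 40 mm), a list of three; "twist": the turn, a rotation vector about the tool's x, y, z in units of 6 degrees (1.0 is 6 degrees), a list of three; "fingers": the closure in counts, from 0 (fully open) to 255 (shut). A call has 1 to 20 rows; each row shifts and turns the commanded pose from where the row before left it, along the tool's axes as they then stand; what a row does not reach is not made up. A row lasts 1/10 s, in which the tool goes at most 50 mm and 8.59 degrees, less where a joint would pass 70% of its speed; a pose out of reach is approached as far as the arm can. A call is refused whole if a number of a shift passes 1 or a number of a turn 1, either way. A call with a gripper value outside its range is refused whole. The fingers move at their own pace and stop on an object; "squeeze" is the grip in N (left out, the last holds). Time passes only in rows, so rows that do not move let the fingers close. It gives the time, the measured TCP pose, the force and the opening at its end, in the units of the state.
- sensors.read_state(): the state, without advancing time (a new reading comes with each control period).
- snapshot(name): name is "scene" or "top" or "wrist"; returns the picture (384x512x3 uint8, red, green, blue); there is no depth.
- calibration(name): a dict with "fov_y" (degrees; the focal length in pixels is half the picture's height over the tangent of half this angle, whatever the lens; pixels are square), "cx", "cy" (the principal point, pixels), "D" ([k1, k2, p1, p2, k3] as OpenCV has them; the pictures are not rectified), "world_from_camera" (4x4, takes a point from camera to world coordinates). Camera axes: x right, y up, looking along -z (the intrinsics and any distortion apply to the point x, -y, -z); pixel columns grow to the right and rows downward; lengths in m; the calibration is good to about 2 mm. A picture is of the moment at which its call begins: read the wrist's pose just before it. calibration takes no time and is no camera call; for the wrist camera it gives the pose at the moment of the call.
- job.sign_off(): hands the job in, once; it reports no verdict.
The state is a dict: "time": time; "joints": joint angles; "dq": joint speeds; "tau": joint torques, N m; "tool_pos": TCP position; "tcp_rot": TCP orientation; "wrist_force": force on the tool from outside, world axes, zero at the start; "moment": the same for the moment, N m; "grip_width": opening from 0.0 (shut) to 1.0 (fully open).
Only numpy, scipy, OpenCV 4.12 (cv2) and the standard library are available. Lean on these libraries where they do the work, as an engineer would, in place of code of your own. Each camera call takes 0.05 s, during which the arm holds its last target. There are 200 camera calls.

## Working session

There is one attempt and no reset: what is moved stays moved. The work goes in short steps, Python scripts to look and compute and a tool call to move; the robot and the scene stay as the last step left them, time stands still between calls to the robot, and variables do not carry over. Pictures are saved under pics/ and viewed, about 8 in all and at most 12, crops included, and the job is handed in when it is done.

Besides the shell and the picture viewer there is one more tool, called after "Request:" as name(argument=value, ...) on one line, values as JSON. step_arm: Moves the arm, as the interface text tells. Its arguments: {"type":"object","properties":{"slide":{"type":"array"},"twist":{"type":"array"},"fingers":{"type":"array"},"squeeze":{"type":"number"}},"required":["slide","twist","fingers"]}

```bash
ls; mkdir -p pics
cat > h.py <<'E'
import numpy as np, cv2
from cell import sensors, snapshot, calibration, job
def K(c):
    f=192/np.tan(np.radians(c['fov_y'])/2); return np.array([[f,0,c['cx']],[0,f,c['cy']],[0,0,1.]])
def ray(c,px):
    u=cv2.undistortPoints(np.array(px,float).reshape(-1,1,2),K(c),np.array(c['D'],float))[:,0]
    T=np.array(c['world_from_camera']); d=np.c_[u[:,0],-u[:,1],-np.ones(len(u))]@T[:3,:3].T
    return T[:3,3],d
def plane(c,px,z):
    o,d=ray(c,px); return o+d*((z-o[2])/d[:,2])[:,None]
def proj(c,P):
    T=np.array(c['world_from_camera']); p=(np.array(P,float).reshape(-1,3)-T[:3,3])@T[:3,:3]
    p=p*[1,-1,-1]
    return cv2.projectPoints(p,np.zeros(3),np.zeros(3),K(c),np.array(c['D'],float))[0][:,0]
def tri(c1,p1,c2,p2):
    o1,d1=ray(c1,p1);o2,d2=ray(c2,p2);d1=d1[0];d2=d2[0]
    s=np.linalg.lstsq(np.c_[d1,-d2],o2-o1,rcond=None)[0]
    a=o1+s[0]*d1;b=o2+s[1]*d2; return (a+b)/2,np.linalg.norm(a-b)
def save(n,im,s=1): cv2.imwrite('pics/'+n,cv2.resize(im[...,::-1],None,fx=s,fy=s,interpolation=cv2.INTER_CUBIC))
E
python3 - <<'E'
from h import *
import pickle
s=sensors.read_state();print(s)
d={}
for n in('scene','top'):
    c=calibration(n);im=snapshot(n);d[n]=(c,im);save(n+'0.png',im,1.55);print(n,c)
pickle.dump(d,open('d0.pkl','wb'))
E
```

```text
pics
{'time': 0.0, 'joints': array([-1.28431502e+00,  2.91302212e-01, -1.54088195e-01,  1.12671007e+00,
       -1.40055099e-05,  1.43148376e+00]), 'dq': array([ 0.00056614,  0.00089983,  0.00072767, -0.00013913,  0.00047494,
       -0.00144987]), 'tau': array([ 4.26072493e-04, -5.37146795e+01,  3.31368792e+01,  1.58495695e-02,
       -4.60915078e-05,  2.88681761e-06]), 'tool_pos': array([ 0.2167202 , -0.47771511,  0.23073515]), 'tcp_rot': array([-3.06939440e+00, -6.63519796e-01,  1.72474120e-04]), 'wrist_force': array([-0.45760112,  0.78730779,  0.38254586]), 'moment': array([-0.04599664, -0.00851097,  0.05870609]), 'grip_width': 1.004618270546155}
scene {'fov_y': 53.88636117819176, 'cx': 259.73007447055323, 'cy': 193.38868763484035, 'D': array([0.00585244, 0.        , 0.        , 0.        , 0.        ]), 'world_from_camera': array([[-0.77585667, -0.39924555,  0.48851758,  1.0097727 ],
       [ 0.63090347, -0.48766198,  0.60344561,  0.5702088 ],
       [-0.00269152,  0.77639473,  0.6302412 ,  0.77911582],
       [ 0.        ,  0.        ,  0.        ,  1.        ]])}
top {'fov_y': 55.967192522108256, 'cx': 258.3284242344215, 'cy': 199.94785259216337, 'D': array([0.03173961, 0.        , 0.        , 0.        , 0.        ]), 'world_from_camera': array([[ 0.01094552,  0.99284084, -0.11894228,  0.41207565],
       [-0.99948024,  0.01446987,  0.02880761, -0.0451925 ],
       [ 0.03032245,  0.11856514,  0.99248318,  1.08290218],
       [ 0.        ,  0.        ,  0.        ,  1.        ]])}
```

View pics/top0.png

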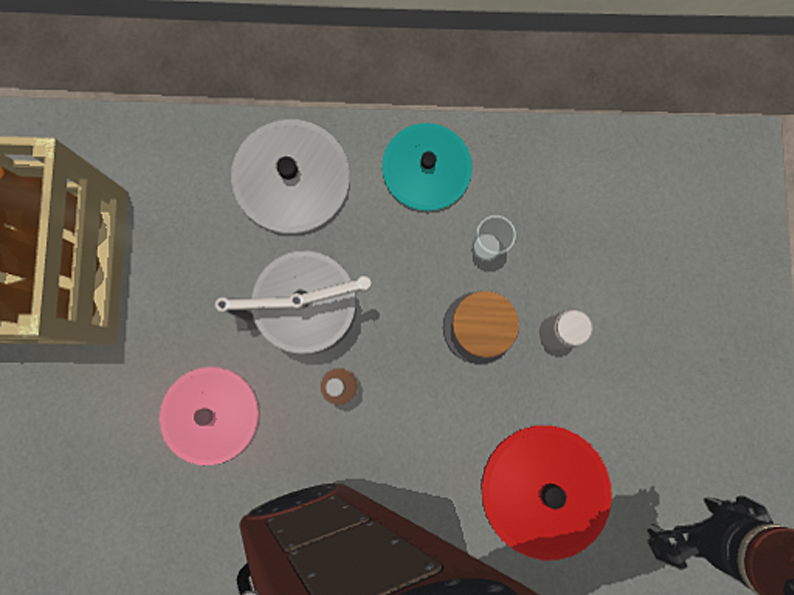

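View pics/scene0.png

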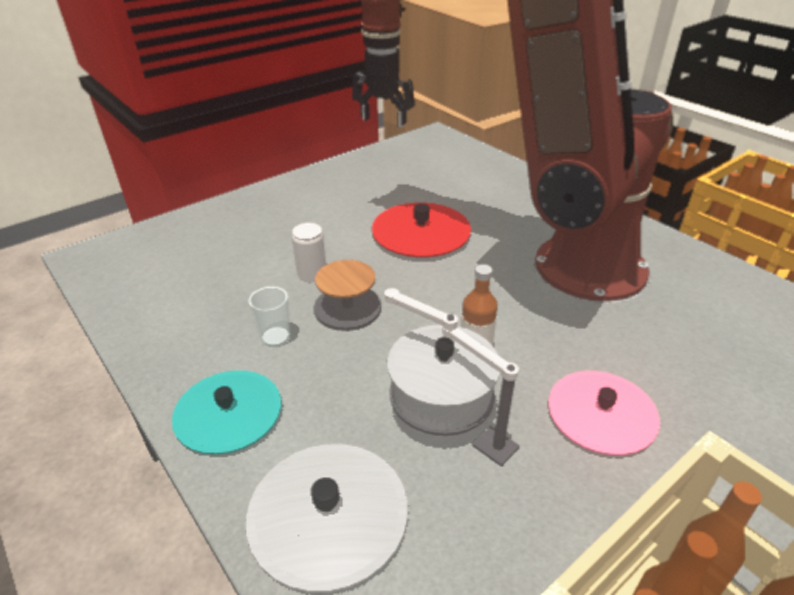

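The top view (zoomed ×1.55) shows these lid-like things:
- large grey lid at (290,176)
- small grey lid on the bucket, under the bar, at (304,302)
- turquoise at (427,167), pink at (209,416) and red at (547,492)

The grey one at (304,302) is meant: it is neither pink, red nor turquoise, and it is the smaller of the two greys. The post is at (222,304), the outer hinge at (297,299), the bar tip at (365,283), the plate at (486,324), the bottle at (338,387), the can at (574,328) and the glass at (494,240).

Next I measure, with one enlarged crop to confirm.

Run:
```python
from h import *
import pickle
d=pickle.load(open('d0.pkl','rb'));ct,it=d['top'];cs,isc=d['scene']
g=lambda u,v:[u/1.55,v/1.55]
for n,p,z in[('hinge_in',(222,304),.184),('hinge_out',(297,299),.200),('tip',(365,283),.2),('lid c',(304,302),.115),('bottle top',(335,387),.195),('can top',(574,328),.115),('glass rim',(496,235),.1)]:
    print(n,plane(ct,[g(*p)],z)[0])
def wood(im,box):
    h=cv2.cvtColor(im,cv2.COLOR_RGB2HSV); m=((h[...,0]<20)&(h[...,1]>100)&(h[...,2]>90)).astype(np.uint8)
    x0,y0,x1,y1=[int(b/1.55) for b in box]; k=np.zeros_like(m);k[y0:y1,x0:x1]=m[y0:y1,x0:x1]
    c=max(cv2.findContours(k,0,1)[0],key=cv2.contourArea); return cv2.fitEllipse(c)
et=wood(it,(435,280,530,370));es=wood(isc,(305,250,385,300));print(et,es)
print('plate',tri(ct,[et[0]],cs,[es[0]]))
print('tip tri',tri(ct,[g(365,283)],cs,[g(391,294)]),'hin',tri(ct,[g(222,304)],cs,[g(511,370)]),'hout',tri(ct,[g(297,299)],cs,[g(451,320)]))
a=it[140:260,110:270];b=isc[190:300,230:360]
save('crop.png',np.hstack([cv2.resize(a,(400,300),interpolation=2),cv2.resize(b,(355,300),interpolation=2)]))
```

```text
hinge_in [0.52517325 0.21409566 0.184     ]
hinge_out [0.53288986 0.09295382 0.2       ]
tip [ 0.56027546 -0.01388211  0.2       ]
lid c [0.53945934 0.09403836 0.115     ]
bottle top [0.39555948 0.03006665 0.195     ]
can top [ 0.50070467 -0.37677378  0.115     ]
glass rim [ 0.66847039 -0.24471437  0.1       ]
((312.9580078125, 208.73373413085938), (41.461177825927734, 42.1804313659668), 137.42884826660156) ((222.31256103515625, 179.4703369140625), (23.37071990966797, 37.53524398803711), 85.83830261230469)
plate (array([ 0.51072704, -0.22880809,  0.07593978]), np.float64(0.001566713421945093))
tip tri (array([ 0.56123338, -0.01357153,  0.19370252]), np.float64(0.00026278806252599753)) hin (array([0.52573327, 0.21544998, 0.1793858 ]), np.float64(6.166826623946174e-05)) hout (array([0.5324357 , 0.09470749, 0.19553998]), np.float64(0.002998304459004065))
```

View pics/crop.png

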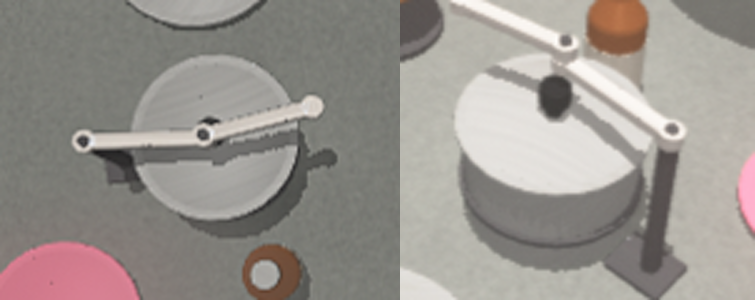

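The crop confirms it: the small grey lid is seated on the tub, with its knob under the outer hinge (about (210,128) in the left half). The measured bar lengths, 121 and 110 mm, match the given ones. The plate is at about (0.511, -0.229), top z ≈ 0.076.

First I turn the tool so that tool x = world +y, tool y = world +x and tool z = down. Then I move over the near side of the bar tip.

Request:
step_arm(slide=[[0,0,-0.5],[0,0,0],[0,0,0],[0,0,0],[0,0,0],[0,0,0],[0,0,0],[0,0,0],[0,0,0],[0,0,0],[0,0,0],[0,0,0]], twist=[[0,0,-1],[0,0,-1],[0,0,-1],[0,0,-1],[0,0,-1],[0,0,-1],[0,0,-1],[0,0,-1],[0,0,-1],[0,0,-1],[0,0,-0.93],[0,0,0]], fingers=[255,255,255,255,255,255,255,255,255,255,255,255])

```text
time: 1.3
tool_pos: [0.2168, -0.4779, 0.251]
tcp_rot: [-2.22, -2.222, -0.001]
wrist_force: [-0.2, -0.7, 0.6]
grip_width: -0.0
```

Request:
step_arm(slide=[[0.93,0.57,0],[0.93,0.57,0],[0.93,0.57,0],[0.93,0.57,0],[0.93,0.57,0],[0.93,0.57,0],[0.93,0.57,0],[0.93,0.57,0],[0.93,0.57,0],[0.93,0.57,0],[0.93,0.57,0],[0.93,0.57,0],[0,0,0],[0,0,0]], twist=[[0,0,0],[0,0,0],[0,0,0],[0,0,0],[0,0,0],[0,0,0],[0,0,0],[0,0,0],[0,0,0],[0,0,0],[0,0,0],[0,0,0],[0,0,0],[0,0,0]], fingers=[255,255,255,255,255,255,255,255,255,255,255,255,255,255])

```text
time: 2.7
tool_pos: [0.4906, -0.031, 0.2509]
tcp_rot: [-2.221, -2.221, 0.001]
wrist_force: [-0.1, -0.7, -0.3]
grip_width: 0.004
```

Run:
```python
import numpy as np
H=np.array([.533,.093]);a=-1.507;p=np.array([.4906,-.031])
for t in np.r_[0.15,np.arange(.3,3.05,.25),3.0,3.08]:
    s=a+t;q=H+.088*np.array([np.cos(s),np.sin(s)])+.025*np.array([np.sin(s),-np.cos(s)])
    d=(q-p)/.04;print(round(t,2),q.round(3),'tool x,y units',d[[1,0]].round(2));p=q
```

```text
0.15 [0.527 0.002] tool x,y units [0.82 0.92]
0.3 [0.541 0.002] tool x,y units [0.   0.34]
0.55 [0.563 0.007] tool x,y units [0.12 0.56]
0.8 [0.584 0.017] tool x,y units [0.25 0.51]
1.05 [0.601 0.032] tool x,y units [0.37 0.43]
1.3 [0.614 0.05 ] tool x,y units [0.47 0.33]
1.55 [0.622 0.072] tool x,y units [0.53 0.2 ]
1.8 [0.624 0.094] tool x,y units [0.57 0.06]
2.05 [0.621 0.117] tool x,y units [ 0.56 -0.08]
2.3 [0.613 0.138] tool x,y units [ 0.53 -0.22]
2.55 [0.599 0.156] tool x,y units [ 0.46 -0.34]
2.8 [0.581 0.171] tool x,y units [ 0.36 -0.44]
3.0 [0.565 0.179] tool x,y units [ 0.2  -0.41]
3.08 [0.558 0.181] tool x,y units [ 0.06 -0.17]
```

Request:
step_arm(slide=[[0,0,0.6],[0,0,0.6],[0,0,0.58],[0,0,0]], twist=[[0,0,0],[0,0,0],[0,0,0],[0,0,0]], fingers=[255,255,255,255])

```text
time: 3.1
tool_pos: [0.4881, -0.0326, 0.1778]
tcp_rot: [-2.223, -2.215, 0.005]
wrist_force: [0.4, 0.2, 0.2]
grip_width: 0.004
```

Request:
step_arm(slide=[[0.42,0.31,0],[0.42,0.31,0],[0,0.3,0],[0,0.34,0],[0.06,0.28,0],[0.06,0.28,0],[0.12,0.26,0],[0.12,0.26,0],[0.18,0.22,0],[0.18,0.22,0],[0.23,0.17,0],[0.23,0.17,0],[0.26,0.1,0],[0.26,0.1,0],[0,0,0]], twist=[[0,0,0],[0,0,0],[0,0,0],[0,0,0],[0,0,0],[0,0,0],[0,0,0],[0,0,0],[0,0,0],[0,0,0],[0,0,0],[0,0,0],[0,0,0],[0,0,0],[0,0,0]], fingers=[255,255,255,255,255,255,255,255,255,255,255,255,255,255,255])

```text
time: 4.6
tool_pos: [0.6239, 0.0714, 0.18]
tcp_rot: [-2.22, -2.223, -0.001]
wrist_force: [0.8, 0.2, 0.9]
grip_width: 0.002
```

Run:
```python
from h import *
im=snapshot('top');save('top1.png',im[110:290,110:350],2.5)
```

```text
(no output)
```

View pics/top1.png

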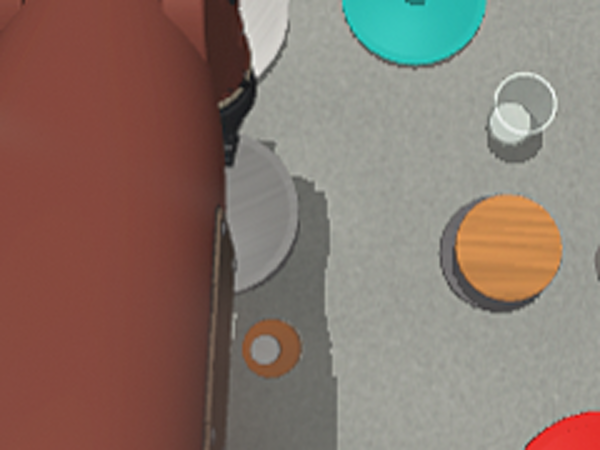

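The arm hides the bars, but the outer bar is no longer on the right and the bottle, at (271,348), is undisturbed. I continue the arc to the stop.

Request:
step_arm(slide=[[0.28,0.03,0],[0.28,0.03,0],[0.28,-0.04,0],[0.28,-0.04,0],[0.26,-0.11,0],[0.26,-0.11,0],[0.23,-0.17,0],[0.23,-0.17,0],[0.18,-0.22,0],[0.18,-0.22,0],[0.1,-0.2,0],[0.1,-0.2,0],[0,0,0],[0,0,0]], twist=[[0,0,0],[0,0,0],[0,0,0],[0,0,0],[0,0,0],[0,0,0],[0,0,0],[0,0,0],[0,0,0],[0,0,0],[0,0,0],[0,0,0],[0,0,0],[0,0,0]], fingers=[255,255,255,255,255,255,255,255,255,255,255,255,255,255])

```text
time: 6.05
tool_pos: [0.5667, 0.1762, 0.1802]
tcp_rot: [-2.222, -2.221, -0.0]
wrist_force: [-0.0, 0.6, -0.4]
grip_width: -0.002
```

Run:
```python
from h import *
im=snapshot('scene');save('sc1.png',im[150:320,200:390],3)
```

```text
(no output)
```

View pics/sc1.png

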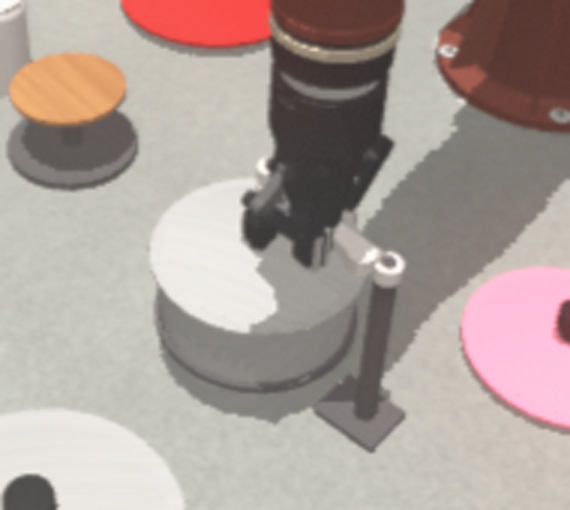

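The outer bar lies almost over the inner, with the fingers on its far side. I press on near the post, where the outer bar reaches its stop long before the inner one turns.

Request:
step_arm(slide=[[0,-0.1,0],[0,-0.1,0],[0,-0.05,0],[0,0,0]], twist=[[0,0,0],[0,0,0],[0,0,0],[0,0,0]], fingers=[255,255,255,255])

```text
time: 6.5
tool_pos: [0.5572, 0.1761, 0.1803]
tcp_rot: [2.221, 2.22, 0.001]
wrist_force: [3.9, 0.1, -1.1]
grip_width: -0.002
```

Request:
step_arm(slide=[[0,-0.1,0],[0,-0.05,0],[0,0,0]], twist=[[0,0,0],[0,0,0],[0,0,0]], fingers=[255,255,255])

```text
time: 6.8
tool_pos: [0.5527, 0.1746, 0.1805]
tcp_rot: [2.22, 2.216, 0.001]
wrist_force: [9.2, -7.5, -3.6]
grip_width: -0.001
```

Run:
```python
import numpy as np
P=np.array([.525,.214]);p=np.array([.575,.135])
for t in np.r_[-.05,np.arange(.15,1.65,.15)]:
    s=-1.507-t;q=P+.08*np.array([np.cos(s),np.sin(s)])+.027*np.array([-np.sin(s),np.cos(s)])
    d=(q-p)/.04;print(round(t,2),q.round(3),'tool x,y units',d[[1,0]].round(2));p=q
```

```text
-0.05 [0.561 0.138] tool x,y units [ 0.06 -0.35]
0.15 [0.545 0.132] tool x,y units [-0.14 -0.4 ]
0.3 [0.533 0.13 ] tool x,y units [-0.05 -0.31]
0.45 [0.52 0.13] tool x,y units [-0.   -0.32]
0.6 [0.507 0.131] tool x,y units [ 0.04 -0.31]
0.75 [0.495 0.135] tool x,y units [ 0.09 -0.3 ]
0.9 [0.484 0.14 ] tool x,y units [ 0.13 -0.29]
1.05 [0.473 0.147] tool x,y units [ 0.17 -0.26]
1.2 [0.464 0.156] tool x,y units [ 0.21 -0.23]
1.35 [0.456 0.166] tool x,y units [ 0.24 -0.2 ]
1.5 [0.449 0.177] tool x,y units [ 0.27 -0.16]
```

Request:
step_arm(slide=[[0,0.3,0],[0,0.3,0],[-0.5,0,0],[-0.5,0,0],[0,0,0]], twist=[[0,0,0],[0,0,0],[0,0,0],[0,0,0],[0,0,0]], fingers=[255,255,255,255,255])

```text
time: 7.3
tool_pos: [0.5743, 0.1343, 0.1799]
tcp_rot: [-2.224, -2.219, 0.002]
wrist_force: [0.4, 0.6, -0.2]
grip_width: -0.002
```

Request:
step_arm(slide=[[0,-0.18,0],[0,-0.18,0],[-0.07,-0.2,0],[-0.07,-0.2,0],[-0.03,-0.16,0],[-0.02,-0.16,0],[0,-0.16,0],[0,-0.16,0],[0.02,-0.16,0],[0.02,-0.16,0],[0,0,0]], twist=[[0,0,0],[0,0,0],[0,0,0],[0,0,0],[0,0,0],[0,0,0],[0,0,0],[0,0,0],[0,0,0],[0,0,0],[0,0,0]], fingers=[255,255,255,255,255,255,255,255,255,255,255])

```text
time: 8.4
tool_pos: [0.5047, 0.1302, 0.18]
tcp_rot: [-2.221, -2.221, 0.002]
wrist_force: [0.8, -0.6, -0.1]
grip_width: -0.002
```

Request:
step_arm(slide=[[0.04,-0.15,0],[0.05,-0.15,0],[0.06,-0.15,0],[0.07,-0.14,0],[0.08,-0.13,0],[0.09,-0.13,0],[0.1,-0.12,0],[0.11,-0.11,0],[0.12,-0.1,0],[0.12,-0.1,0],[0.13,-0.08,0],[0.14,-0.08,0],[0,0,0]], twist=[[0,0,0],[0,0,0],[0,0,0],[0,0,0],[0,0,0],[0,0,0],[0,0,0],[0,0,0],[0,0,0],[0,0,0],[0,0,0],[0,0,0],[0,0,0]], fingers=[255,255,255,255,255,255,255,255,255,255,255,255,255])

```text
time: 9.7
tool_pos: [0.4475, 0.1754, 0.18]
tcp_rot: [-2.22, -2.221, 0.001]
wrist_force: [-1.3, 0.5, 0.4]
grip_width: -0.0
```

Request:
step_arm(slide=[[-0.2,0,0],[0,0,-1],[0,0,-1],[0,0,-1],[-0.9,0.2,0],[-0.9,0.2,0],[-0.9,0.2,0],[-0.9,0.2,0],[-0.9,0.2,0],[-0.9,0.2,0],[-0.9,0.2,0],[-0.9,0.2,0],[-0.9,0,0],[0,0,0],[0,0,0]], twist=[[0,0,0],[0,0,0],[0,0,0],[0,0,0],[0,0,0],[0,0,0],[0,0,0],[0,0,0],[0,0,0],[0,0,0],[0,0,0],[0,0,0],[0,0,0],[0,0,0],[0,0,0]], fingers=[255,255,255,255,0,0,0,0,0,0,0,0,0,0,0])

```text
time: 11.2
tool_pos: [0.5115, -0.1583, 0.2997]
tcp_rot: [-2.223, -2.218, -0.0]
wrist_force: [-0.8, 0.3, 0.1]
grip_width: 1.0
```

Run:
```python
from h import *
import pickle
print(sensors.read_state()['tool_pos'])
d={}
for n in('top','scene','wrist'):
    c=calibration(n);d[n]=(c,snapshot(n))
pickle.dump(d,open('d1.pkl','wb'))
T=np.array(d['wrist'][0]['world_from_camera']);print(T.round(3))
save('v2.png',np.hstack([cv2.resize(d['top'][1][110:290,100:300],(400,360),interpolation=2),cv2.resize(d['wrist'][1],(400,300))[:, :] if 0 else cv2.resize(d['scene'][1][170:350,220:400],(360,360),interpolation=2)]))
save('w2.png',d['wrist'][1],1)
```

```text
[ 0.51154931 -0.15828587  0.29966959]
[[ 1.    -0.001  0.001  0.512]
 [ 0.001  0.951  0.309 -0.078]
 [-0.001 -0.309  0.951  0.441]
 [ 0.     0.     0.     1.   ]]
```

View pics/v2.png

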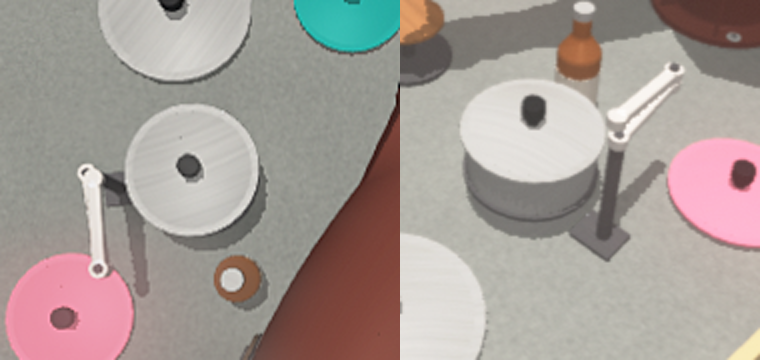

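View pics/w2.png

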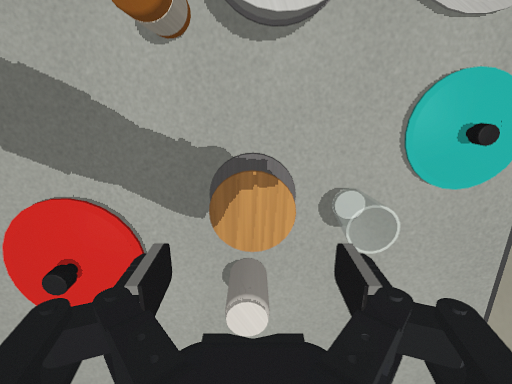

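The bar is folded and swung towards the robot, clear of the lid: inner hinge at crop (85,173), outer hinge at (98,268). The bottle stands. The wrist picture shows the plate at (253,210). Next I work out the numbers for the knob, the plate and the bar angles.

Run:
```python
from h import *
import pickle
d=pickle.load(open('d1.pkl','rb'));ct,it=d['top'];cs,isc=d['scene'];cw,iw=d['wrist']
hi=plane(cs,[[328.5,238.5]],.184)[0];ho=plane(cs,[[357.5,204.5]],.2)[0];tip=plane(cs,[[328,228.5]],.2)[0]
print('hi',hi,'ho',ho,'tip',tip, plane(ct,[[142.5,196.5]],.184),plane(ct,[[149,244]],.2))
a=ho-hi;b=tip-ho;print('fold',np.arctan2(a[0]*b[1]-a[1]*b[0],a[:2]@b[:2]),np.linalg.norm(b[:2]),np.linalg.norm(a[:2]))
def blob(im,m,box):
    x0,y0,x1,y1=box;k=np.zeros(m.shape,np.uint8);k[y0:y1,x0:x1]=m[y0:y1,x0:x1]
    c=max(cv2.findContours(k,0,1)[0],key=cv2.contourArea);return cv2.fitEllipse(c),cv2.boundingRect(c)
dk=lambda im:(im.max(2)<75)
kt=blob(it,dk(it),(180,180,210,210));ks=blob(isc,dk(isc),(270,210,305,240));print(kt,ks)
print('knob top-plane .156',plane(ct,[kt[0][0]],.150),'tri',tri(ct,[kt[0][0]],cs,[ks[0][0]]))
h=cv2.cvtColor(iw,cv2.COLOR_RGB2HSV);m=((h[...,0]<22)&(h[...,1]>95)&(h[...,2]>45))
e=blob(iw,m,(200,160,305,260));print(e)
g=d0=pickle.load(open('d0.pkl','rb'))
print('plate tri',tri(cw,[e[0][0]],g['top'][0],[[312.96,208.73]]))
for z in(.066,.076,.086):print(z,plane(cw,[e[0][0]],z),plane(ct,[[312.96,208.73]],z),plane(cs,[[222.31,179.47]],z))
# plate width check: pixel diameter -> z
for n,c,p,r in(('w',cw,e[0][0],e[0][1]),('t',ct,(312.96,208.73),(41.46,42.18))):
    for z in(.066,.076,.086):
        P=plane(c,[p],z)[0];t=np.linspace(0,6.28,60);q=proj(c,np.c_[P[0]+.06*np.cos(t),P[1]+.06*np.sin(t),0*t+z]).astype(np.float32);print(n,z,cv2.fitEllipse(q)[1],r)
```

```text
hi [0.53094834 0.21614711 0.184     ] ho [0.40962474 0.19295895 0.2       ] tip [0.52233682 0.20427664 0.2       ] [[0.52422048 0.21582094 0.184     ]] [[0.40773855 0.19014398 0.2       ]]
fold 3.052820658478715 0.11327886632818789 0.12351965384270981
(((193.9674072265625, 192.7443084716797), (9.539591789245605, 10.607460021972656), 127.3698501586914), (189, 188, 11, 11)) (((286.4355163574219, 224.8205108642578), (9.419934272766113, 12.791348457336426), 2.2624213695526123), (282, 219, 10, 13))
knob top-plane .156 [[0.54024043 0.09473589 0.15      ]] tri (array([0.54174313, 0.09553521, 0.14202449]), np.float64(0.001137024213100129))
(((252.10635375976562, 210.64691162109375), (80.46088409423828, 85.73870086669922), 90.47111511230469), (209, 170, 87, 82))
plate tri (array([ 0.51060689, -0.22928616,  0.07025198]), np.float64(0.00017970695423319836))
0.066 [[ 0.51051327 -0.23097214  0.066     ]] [[ 0.51110332 -0.23009812  0.066     ]] [[ 0.50416818 -0.2407825   0.066     ]]
0.076 [[ 0.51054313 -0.22690805  0.076     ]] [[ 0.51012951 -0.2282798   0.076     ]] [[ 0.51125825 -0.22940999  0.076     ]]
0.086 [[ 0.51057298 -0.22284397  0.086     ]] [[ 0.50915569 -0.22646148  0.086     ]] [[ 0.51834833 -0.21803749  0.086     ]]
w 0.066 (78.31805419921875, 84.230224609375) (80.46088409423828, 85.73870086669922)
w 0.076 (80.47088623046875, 86.54061126708984) (80.46088409423828, 85.73870086669922)
w 0.086 (82.74571228027344, 88.98146057128906) (80.46088409423828, 85.73870086669922)
t 0.066 (41.67393493652344, 42.573875427246094) (41.46, 42.18)
t 0.076 (42.08794403076172, 42.99681854248047) (41.46, 42.18)
t 0.086 (42.51025390625, 43.42824935913086) (41.46, 42.18)
```

The checks agree: outer joint ≈ 3.05, inner ≈ 1.5, knob at about (0.5405, 0.095) with z 0.142 against the expected 0.145, and plate top at about 0.070–0.076. Next I go over the knob and down.

Request:
step_arm(slide=[[0.9,0.1,0],[0.9,0.1,0],[0.9,0.1,0],[0.9,0.1,0],[0.9,0.1,0],[0.9,0.1,0],[0.93,0.12,0],[0,0,0.5],[0,0,0.9],[0,0,0.9],[0,0,0.9],[0,0,0.5],[0,0,0.4],[0,0,0.2],[0,0,0.15],[0,0,0]], twist=[[0,0,0],[0,0,0],[0,0,0],[0,0,0],[0,0,0],[0,0,0],[0,0,0],[0,0,0],[0,0,0],[0,0,0],[0,0,0],[0,0,0],[0,0,0],[0,0,0],[0,0,0],[0,0,0]], fingers=[0,0,0,0,0,0,0,0,0,0,0,0,0,0,0,0])

```text
time: 12.95
tool_pos: [0.5409, 0.0961, 0.1221]
tcp_rot: [-2.221, -2.222, 0.0]
wrist_force: [-0.2, -0.3, 0.2]
grip_width: 1.002
```

Request:
step_arm(slide=[[0,0,0],[0,0,0],[0,0,0],[0,0,0],[0,0,0],[0,0,0],[0,0,0],[0,0,0]], twist=[[0,0,0],[0,0,0],[0,0,0],[0,0,0],[0,0,0],[0,0,0],[0,0,0],[0,0,0]], fingers=[120,140,160,180,220,255,255,255], squeeze=60)

```text
time: 13.75
tool_pos: [0.5414, 0.0957, 0.1227]
tcp_rot: [2.222, 2.22, 0.001]
wrist_force: [-1.3, -0.3, 5.8]
grip_width: 0.334
```

Gripped (opening ≈ 28 mm). Lifting slowly.

Request:
step_arm(slide=[[0,0,-0.1],[0,0,-0.2],[0,0,-0.3],[0,0,-0.4],[0,0,-0.5],[0,0,-0.5],[0,0,-0.5],[0,0,0],[0,0,0]], twist=[[0,0,0],[0,0,0],[0,0,0],[0,0,0],[0,0,0],[0,0,0],[0,0,0],[0,0,0],[0,0,0]], fingers=[255,255,255,255,255,255,255,255,255])

```text
time: 14.65
tool_pos: [0.5412, 0.0957, 0.2222]
tcp_rot: [2.222, 2.221, 0.001]
wrist_force: [0.1, 0.1, -5.1]
grip_width: 0.335
```

Run:
```python
from h import *
s=sensors.read_state();print(s['tool_pos'],s['wrist_force'],s['moment'])
save('v3.png',np.hstack([cv2.resize(snapshot('scene')[130:310,200:400],(440,396),interpolation=2),cv2.resize(snapshot('wrist'),(350,396))]))
```

```text
[0.54118048 0.09574312 0.22219449] [ 0.13990778  0.1292949  -5.07529621] [-0.00737732 -0.03366354  0.04137051]
```

View pics/v3.png

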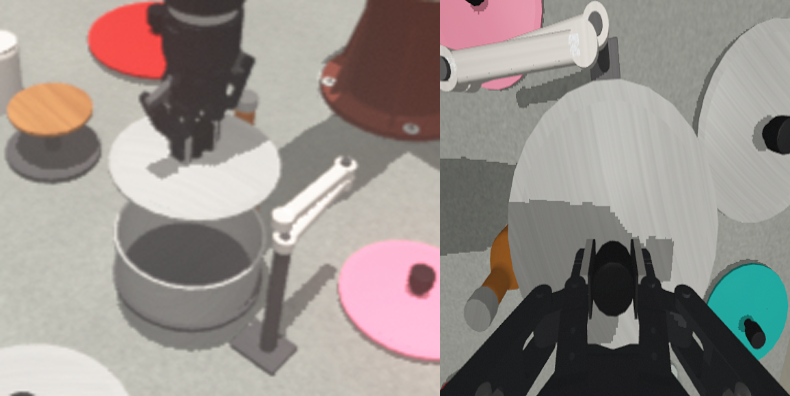

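The lid is lifted level, clear of the tub and weighing about 0.5 kg. Next I raise it above bottle height and carry it over the plate.

Request:
step_arm(slide=[[0,0,-0.4],[0,0,-0.5],[0,0,-0.1],[-0.2,-0.02,0],[-0.41,-0.04,0],[-0.6,-0.06,0],[-0.6,-0.06,0],[-0.6,-0.06,0],[-0.6,-0.06,0],[-0.6,-0.06,0],[-0.6,-0.06,0],[-0.6,-0.05,0],[-0.6,-0.05,0],[-0.6,-0.05,0],[-0.6,-0.05,0],[-0.6,-0.05,0],[-0.6,-0.05,0],[-0.2,-0.02,0],[-0.1,-0.02,0],[0,0,0]], twist=[[0,0,0],[0,0,0],[0,0,0],[0,0,0],[0,0,0],[0,0,0],[0,0,0],[0,0,0],[0,0,0],[0,0,0],[0,0,0],[0,0,0],[0,0,0],[0,0,0],[0,0,0],[0,0,0],[0,0,0],[0,0,0],[0,0,0],[0,0,0]], fingers=[255,255,255,255,255,255,255,255,255,255,255,255,255,255,255,255,255,255,255,255])

```text
time: 16.75
tool_pos: [0.51, -0.2286, 0.2613]
tcp_rot: [-2.221, -2.219, 0.0]
wrist_force: [0.5, 1.0, -4.7]
grip_width: 0.335
```

Request:
step_arm(slide=[[0,0,0.3],[0,0,0.5],[0,0,0.6],[0,0,0.6],[0,0,0.6],[0,0,0.5],[0,0,0.3],[0,0,0.2],[0,0,0.1],[0,0,0.1],[0,0,0],[0,0,0]], twist=[[0,0,0],[0,0,0],[0,0,0],[0,0,0],[0,0,0],[0,0,0],[0,0,0],[0,0,0],[0,0,0],[0,0,0],[0,0,0],[0,0,0]], fingers=[255,255,255,255,255,255,255,255,255,255,255,255])

```text
time: 17.95
tool_pos: [0.5109, -0.2288, 0.1106]
tcp_rot: [2.221, 2.22, 0.0]
wrist_force: [-0.3, -0.1, -4.2]
grip_width: 0.336
```

Run:
```python
from h import *
save('v4.png',np.hstack([cv2.resize(snapshot('scene')[130:230,150:290],(420,300),interpolation=2),cv2.resize(snapshot('top')[150:270,240:400],(375,300),interpolation=2)]))
s=sensors.read_state();print(s['tool_pos'],s['wrist_force'])
```

```text
[ 0.51090374 -0.22888928  0.11063762] [ 9.76082030e-01  2.96919572e-03 -4.25780845e+00]
```

View pics/v4.png

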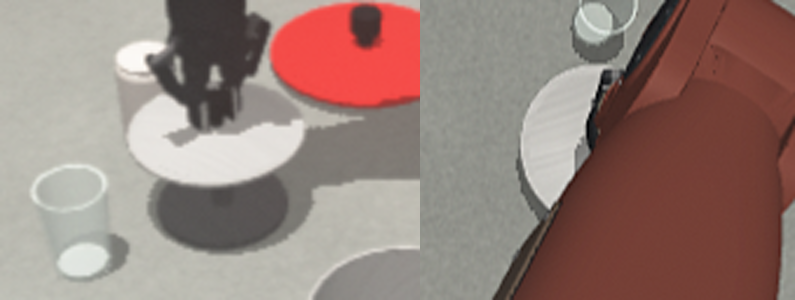

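The lid is level above the stand and clear of the can and the glass; its underside is at about 0.088. I now feel downward in small steps.

Request:
step_arm(slide=[[0,0,0.05],[0,0,0.05],[0,0,0.05],[0,0,0.05],[0,0,0]], twist=[[0,0,0],[0,0,0],[0,0,0],[0,0,0],[0,0,0]], fingers=[255,255,255,255,255])

```text
time: 18.55
tool_pos: [0.5106, -0.2287, 0.1026]
tcp_rot: [2.222, 2.221, 0.0]
wrist_force: [-3.6, 0.8, 3.0]
grip_width: 0.331
```

Request:
step_arm(slide=[[0,0,0.04],[0,0,0.04],[0,0,0]], twist=[[0,0,0],[0,0,0],[0,0,0]], fingers=[255,255,255])

```text
time: 18.85
tool_pos: [0.5106, -0.2287, 0.0995]
tcp_rot: [2.222, 2.221, -0.0]
wrist_force: [-2.4, 2.6, 3.9]
grip_width: 0.33
```

Run:
```python
from h import *
s=sensors.read_state();print(s['tool_pos'],s['wrist_force'],s['moment'])
save('v5.png',np.hstack([cv2.resize(snapshot('scene')[135:225,160:280],(400,300),interpolation=2),cv2.resize(snapshot('wrist'),(400,300))]))
```

```text
[ 0.5105748  -0.22874276  0.09947518] [-2.3985717   2.58042665  3.85432861] [0.20768111 0.50258514 0.02155273]
```

View pics/v5.png

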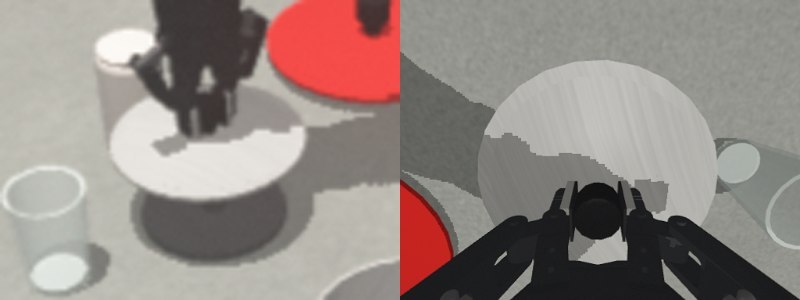

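It rests: the load has passed from −4.5 to about +4 N and the lid looks level. I ease off slightly to relieve the press before letting go.

Request:
step_arm(slide=[[0,0,-0.02],[0,0,0],[0,0,0]], twist=[[0,0,0],[0,0,0],[0,0,0]], fingers=[255,255,255])

```text
time: 19.25
tool_pos: [0.5106, -0.2287, 0.0996]
tcp_rot: [-2.222, -2.221, -0.0]
wrist_force: [0.2, -0.7, -3.6]
grip_width: 0.334
```

Request:
step_arm(slide=[[0,0,0.01],[0,0,0],[0,0,0]], twist=[[0,0,0],[0,0,0],[0,0,0]], fingers=[255,255,255])

```text
time: 19.55
tool_pos: [0.5106, -0.2286, 0.0995]
tcp_rot: [2.222, 2.221, -0.0]
wrist_force: [-1.7, 1.7, 2.4]
grip_width: 0.335
```

Resting at +2.4 N. Releasing now, then straight up.

Request:
step_arm(slide=[[0,0,0],[0,0,0],[0,0,0],[0,0,0],[0,0,0],[0,0,0],[0,0,0],[0,0,0]], twist=[[0,0,0],[0,0,0],[0,0,0],[0,0,0],[0,0,0],[0,0,0],[0,0,0],[0,0,0]], fingers=[165,155,140,110,70,30,0,0], squeeze=20)

```text
time: 20.35
tool_pos: [0.5106, -0.2286, 0.0993]
tcp_rot: [2.222, 2.221, -0.0]
wrist_force: [-0.5, 0.5, -1.1]
grip_width: 1.001
```

Request:
step_arm(slide=[[0,0,-0.2],[0,0,-0.4],[0,0,-0.8],[0,0,-1],[0,0,-1],[0,0,-1],[0,-1,-0.3],[0,-1,0],[-0.5,-1,0],[-0.5,-1,0],[-0.8,-0.6,0],[-0.8,0,0],[-0.8,0,0],[-0.8,0,0],[0,0,0]], twist=[[0,0,0],[0,0,0],[0,0,0],[0,0,0],[0,0,0],[0,0,0],[0,0,0],[0,0,0],[0,0,0],[0,0,0],[0,0,0],[0,0,0],[0,0,0],[0,0,0],[0,0,0]], fingers=[0,0,0,0,0,0,0,0,0,0,0,0,0,0,0])

```text
time: 21.85
tool_pos: [0.3261, -0.3998, 0.2873]
tcp_rot: [2.224, 2.217, -0.001]
wrist_force: [0.4, 0.0, -0.2]
grip_width: 1.002
```

Run:
```python
from h import *
import pickle
t=snapshot('top');s=snapshot('scene');pickle.dump((t,s),open('d2.pkl','wb'))
save('v6.png',np.hstack([cv2.resize(t[90:290,120:420],(450,300),interpolation=2),cv2.resize(s[135:285,150:320],(340,300),interpolation=2)]))
ct=calibration('top');cs=calibration('scene')
def blob(im,box):
    m=im.max(2)<75;x0,y0,x1,y1=box;k=np.zeros(m.shape,np.uint8);k[y0:y1,x0:x1]=m[y0:y1,x0:x1]
    c=max(cv2.findContours(k,0,1)[0],key=cv2.contourArea);return cv2.fitEllipse(c)[0],cv2.contourArea(c)
P=proj(ct,[[.511,-.229,.122]])[0].astype(int);Q=proj(cs,[[.511,-.229,.122]])[0].astype(int)
a=blob(t,(P[0]-14,P[1]-14,P[0]+14,P[1]+14));b=blob(s,(Q[0]-12,Q[1]-14,Q[0]+12,Q[1]+12));print(a,b,tri(ct,[a[0]],cs,[b[0]]))
st=sensors.read_state();print(st['tool_pos'],st['wrist_force'],st['time'])
```

```text
((316.00946044921875, 207.30099487304688), 81.0) ((221.604736328125, 168.35589599609375), 48.5) (array([ 0.51030799, -0.22919908,  0.11766382]), np.float64(0.0006504963645788381))
[ 0.32621002 -0.39658614  0.2873872 ] [ 0.04454232  1.41968496 -0.39919316] 21.95
```

View pics/v6.png

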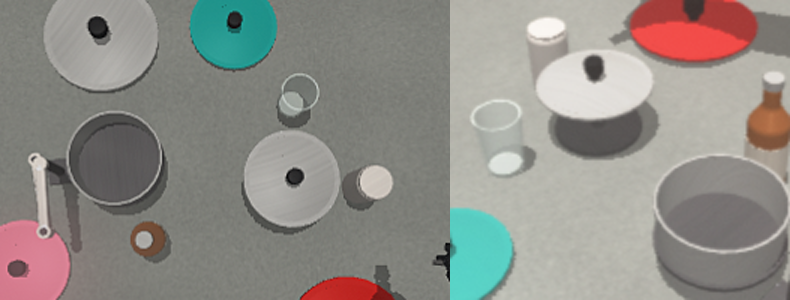

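The tub is open, the bar is folded and clear, and the lid sits level on the stand at (292,178). Its knob is within about 1 mm of the plate's centre. The bottle, glass and can are in place, and the gripper is clear.

```bash
python3 -c "
from cell import job
print(job.sign_off())"
```

```text
the job is handed in; nothing more can be done
None
```

I finished the job and handed it in at about 22 s of the 62 s allowed. I folded the outer bar back over the inner and swung the pair towards the robot. I then lifted the lid off and set it down on the stand's plate.

**What the last checks showed:**
- **Bar:** after the swing the outer joint measured about 3.05 rad, its full fold. The inner joint measured about 1.5 rad, above the 1.2 needed to clear the lid.
- **Lid:** its knob is at (0.510, −0.229), within about 1 mm of the plate's measured centre, and the lid looks level in both views.
- **Bottle, glass and can:** they look to be standing where they were; I checked this by eye only.
- **Robot:** the gripper is open, away from everything and touching nothing.

**What disagreed:**
- **Plate height:** the views gave 0.070 to 0.076 m, while touch put the lid's underside at about 0.077 m.
- **Touchdown:** I first felt contact about 3 mm higher than where the lid finally rested. The lid slipped a little in the grip or the stem gave slightly. I can't tell which, but every force reading stayed under 10 N.

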